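# Third hand: hold a heater coil against the sprung jig plate

## Task

Slide the white-flanged copper heater coil straight up off its spindle, keeping it upright, and press one of its flat sides flush and centred against the jig's aluminium plate, firmly enough that the black needle stays steady in the green band and never reaches the red. Touch the plate with the coil only, leave everything else where it stands, and finish still gripping the coil in the air and pressing, as a third hand for the technician who will screw it on from behind.

Things in the scene. Friction and masses are not known exactly. Their poses are not given: they have to be found in the camera images.
- coil: the heater coil: bobbin 44 mm tall, with square white flanges 50 x 50 mm, 10 mm thick, at top and bottom and a round copper winding 43 mm wide between; a 25 mm hole along its z axis; 0.15 to 0.3 kg. Origin at the centre of its underside, z up, x and y square to the flat sides. Starts on the spindle, underside 12 mm above the table, turned any way. Grip it by the top flange.
- coil_mid (a point): the middle of the coil, on its axis, 22 mm above its underside and below its top
- stand: spindle stand, fixed to the table: blue square base 100 x 100 x 12 mm with an upright steel spindle 18 mm in diameter. Origin at the centre of the underside.
- spindle_tip (a point): top end of the spindle, 69 mm above the table (13 mm above the top of the coil that sits on it)
- jig: the jig, fixed: grey base, blue upright, and in front of it a sprung aluminium plate. Origin on the table right below the front face of the plate at rest; x points from that face into the jig (the direction to press, level), y along the plate, z up. It fills x 0 to 160 mm, y within 55 mm, up to 138 mm above the table; in front of the plate (x below 0) is free air.
- plate_face (a point): centre of the front face of the aluminium plate, 105 mm above the table; moves with the plate; axes as the jig's. The face is 76 mm wide (y) and 64 mm high.
- plate (a joint): how far the plate is pressed in, m: 0 at rest, end stop at 0.036. A spring pushes back with 2 N at rest plus 0.4 N per mm. The black needle on top moves with the plate over a white scale: green band from 0.012 to 0.022 (7 to 11 N), red from 0.028 up.
- spare_coil: bystander: a second coil of the same size with brown flanges and dark winding, standing on the table; origin at its underside
- crucible_clay: bystander: reddish clay crucible, 100 mm wide, 120 mm tall; origin at its underside
- crucible_black: bystander: black graphite crucible, 84 mm wide, 100 mm tall; origin at its underside
- jar: bystander: small glass jar with white cap, 54 mm wide, 70 mm tall; origin at its underside
- wrench: bystander: steel wrench 150 mm long lying flat; origin at its underside
- screw_tray: bystander: blue compartment tray 60 x 90 x 25 mm; origin at its underside
Mind the look-alikes: they are no part of the job. Leave any turquoise look-alike of the coil alone.

How it is judged (in metres and radians):
On the way, in this order (a step that is already met when the one before it is completed fails the run):
1. the coil is lifted clear above the tip of the spindle, upright and gripped (z of coil in the frame of spindle_tip above 0.003 m and angle between coil's own z axis and vertical below 0.2 rad and contact force between the fingers and coil above 2 N), for 0.1 s.
2. the coil is pressed flush and centred against the plate, needle steady in the green (value of joint plate between 0.012 and 0.022 m and contact force between coil and jig between 5 and 14 N and velocity of joint plate between -0.004 and 0.004 m/s and y of coil_mid in the frame of plate_face between -0.01 and 0.01 m and z of coil_mid in the frame of plate_face between -0.01 and 0.01 m and angle between coil's own z axis and vertical below 0.1 rad and (angle between the x axis of coil and the x axis of plate_face, either way round below 0.09 rad or angle between the y axis of coil and the x axis of plate_face, either way round below 0.09 rad) and contact force between the fingers and coil above 3 N and contact force between each of the arm, the fingers and jig below 0.5 N and contact force between coil and stand below 0.1 N and height (world z) of coil above 0.06 m), for 1 s.
At the end, for the whole second after the job is handed in: Fingers hold the coil in the air, clear of the stand, upright within 0.10 rad, a flat side square to the plate within 0.09 rad, centred on it within 10 mm, pressing with 5 to 14 N; plate still, between 0.012 and 0.022 m; robot not touching the jig (all of step 2); the arm keeps its last pose, push and grip.
It fails at once if the needle reaches the red (plate pressed 28 mm or more) (value of joint plate above 0.028 m).
It fails at once if the coil is tipped by more than 0.35 rad (angle between coil's own z axis and vertical above 0.35 rad).
It fails at once if the robot itself pushes the jig (contact force between any of the fingers, the arm and jig above 3 N).
It fails at once if a bystander is shifted by more than 25 mm (distance of any of spare_coil, crucible_clay, crucible_black, jar, wrench, screw_tray from where it was at the start of the episode above 0.025 m).
It also fails if it takes over 42 s, if anything falls off the work surface, if the arm or the gripper's body presses on something with over 40 N, if the wrist force passes 120 N, or if a joint passes its speed limit or range.

## Robot

A 6-joint arm with a two-finger parallel gripper is mounted at the origin on the work surface. World frame = base frame: x ahead of the robot, y to its left, z up, the work surface at z = 0. Lengths are in mm, angles in rad, forces in N, time in s.
With the tool pointing down it reaches from about 350 to 875 mm from the base axis. Payload 4.2 kg.
Tool frame: the origin (TCP) lies on the mounting face of the last link; the fingertips stand 173 mm ahead of it and the grasp point (between the pads) lies grip_point_offset ahead of it (grip_point_offset is the distance from the TCP to the grasp point, in mm); z points along the fingers, y is the line along which they close (so a half turn about z gives the same grasp; the last joint's range is limited). The gripper opens to 85 mm and grips with 20 to 120 N. Pads are 22 mm wide; open, the fingers measure 114 mm over their backs; the gripper's body (76 mm by 85 mm) begins 54 mm behind the grasp point. The pads swing forward as they close: fully open they stand 13 mm farther back than shut.
Start: joints at [1.432, 0.385, 0.008, 0, -1.194, -0.259], TCP at [242.086, 576.189, 404.712] pointing down, gripper open.
Joint ranges: [-3.14, 3.14], [-1.21, 2.06], [-1.07, 1.41], [-3.16, 2.05], [-2.99, -0.16], [-3.1, 3.1]. Speed limits (rad/s): [2.79, 2.79, 3.14, 3.14, 3.14, 3.14].

## Interface

Orientations are given as a unit quaternion [x, y, z, w].
In Python, from bench import read_state, get_image, job_done, recognise, place_of, grip_point_offset gives the robot as it stands. The module is installed in compiled form; this text tells all that it offers.
- The arm moves only by the tool carry_out, never from a script. Its arguments are lists of equal length, an entry for each row: "slide": the shift along the tool's x, y, z in m, a list of three; "roll": the turn about the tool's z in degrees; "claw": the finger opening in m, from 0 to 0.0854. A call has 1 to 8 rows; each row is the pose to reach, as a shift and turn from the pose commanded when the call began, along the tool's axes at that moment; what a row does not reach only later rows make up. A row lasts 1/8 s, in which the tool goes at most 62.5 mm and 10.7 degrees, less where a joint would pass 70% of its speed; a pose out of reach is approached as far as the arm can. A call with a gripper value outside its range is refused whole. The fingers move at their own pace and stop on an object; the grip force is fixed at half the most. Time passes only in rows, so rows that repeat a pose let the fingers close. It gives the time, the measured TCP pose, the force, the opening and the grip force at its end, in the units of the state.
- read_state(): the state, without advancing time (a new reading comes with each control period).
- get_image(name): name is "scene" or "side" or "wrist"; returns a dict with "img" (480x640x3 uint8, red, green, blue), "z_map" (480x640 float32, mm along the optical axis (not along the pixel's ray), 0 where there is no reading), "mtx" (3x3 intrinsics, pixels), "k1" (the pictures are not rectified: a ray, as slopes to the right and down, at radius r is drawn at 1 + k1 r^2 times it, then the intrinsics apply), "world_from_camera" (4x4, takes a point from camera to world coordinates); the wrist camera has in their place "T_tool_cam" (4x4, takes a point from camera to tool coordinates, whose origin is the TCP and whose axes are the flange's). Camera axes: x right, y up, looking along -z (the intrinsics and any distortion apply to the point x, -y, -z); pixel columns grow to the right and rows downward; lengths in mm; the calibration is good to about 2 mm. A picture is of the moment at which its call begins: read the wrist's pose just before it.
- job_done(): hands the job in; it is judged then, once.
Trained networks look in a picture, given as the dict that the camera call returned (one of the last four; its "shot" number tells which), for a name from the list of things; names that differ only in an ending like _2 or _b are one class to them, and where a whole thing is asked for, a point or a joint stands for the part that bears it (a point fixed in the world has none). Each returns a list of dicts, best first, with "conf" (0 to 1); they miss things now and then, are a little off and sometimes report something else, mostly with a low value. They report only what shows in the picture. A call takes as long as a camera call. They do not tell look-alikes from the thing itself.
- recognise(picture, thing): "at" ([column, row] in pixels, amid what is visible of it).
- place_of(picture, thing): "at" ([column, row] in pixels: a listed point, or the origin of a listed thing).
The state is a dict: "clock": time; "joints": joint angles; "joint_vel": joint speeds; "joint_efforts": joint torques, N m; "position": TCP position; "ee_rot": TCP orientation; "contact_force": force on the tool from outside, world axes, zero at the start; "wrist_torque": the same for the moment, N m; "gripper_width": finger opening in mm; "grasp_force": force on a finger pad.
Only numpy, scipy, OpenCV 4.12 (cv2) and the standard library are available. Lean on these libraries where they do the work, as an engineer would, in place of code of your own. Each camera call takes 0.05 s, during which the arm holds its last target. There are 200 camera calls.

## Working session

There is one attempt and no reset: what is moved stays moved. The work goes in short steps, Python scripts to look and compute and a tool call to move; the robot and the scene stay as the last step left them, time stands still between calls to the robot, and variables do not carry over. Pictures are saved under pics/ and viewed, at most 10 in all, crops included, and the job is handed in when it is done.

Besides the shell and the picture viewer there is one more tool, called by a JSON object that holds its "method" and its "body", one argument or row to a line. carry_out: Moves the arm, as the interface text tells. Its arguments: {"type":"object","properties":{"slide":{"type":"array"},"roll":{"type":"array"},"claw":{"type":"array"}},"required":["slide","roll","claw"]}

```bash
mkdir -p pics; cat > h.py <<'E'
import numpy as np, cv2
from scipy.spatial.transform import Rotation as R
from bench import *
def T_tool(s):
    T=np.eye(4);T[:3,:3]=R.from_quat(s['ee_rot']).as_matrix();T[:3,3]=s['position'];return T
def shot(name):
    s=read_state();p=get_image(name)
    p['T']=np.array(p['world_from_camera']) if name!='wrist' else T_tool(s)@np.array(p['T_tool_cam'])
    return p
def ray(p,uv):
    K=np.array(p['mtx']);d=np.array([(uv[0]-K[0,2])/K[0,0],(uv[1]-K[1,2])/K[1,1]]);u=d.copy()
    for _ in range(20): u=d/(1+p['k1']*(u@u))
    return np.array([u[0],-u[1],-1.])
def at_z(p,uv,z):
    r=p['T'][:3,:3]@ray(p,uv);o=p['T'][:3,3];return o+r*(z-o[2])/r[2]
def depth_pt(p,uv):
    z=p['z_map'][int(round(uv[1])),int(round(uv[0]))];return p['T'][:3,3]+p['T'][:3,:3]@ray(p,uv)*z
def save(p,n,crop=None,scale=1):
    im=p['img'][:,:,::-1]
    if crop: a,b,c,d=crop;im=im[b:d,a:c]
    cv2.imwrite('pics/'+n,cv2.resize(im,None,fx=scale,fy=scale,interpolation=cv2.INTER_CUBIC))
def cloud(p):
    h,w=p['z_map'].shape;K=np.array(p['mtx'])
    u,v=np.meshgrid(np.arange(w),np.arange(h))
    d=np.stack([(u-K[0,2])/K[0,0],(v-K[1,2])/K[1,1]],-1);q=d.copy()
    for _ in range(20): q=d/(1+p['k1']*(q**2).sum(-1,keepdims=True))
    c=np.stack([q[...,0],-q[...,1],-np.ones_like(q[...,0])],-1)*p['z_map'][...,None]
    return c@p['T'][:3,:3].T+p['T'][:3,3]
E
python3 - <<'E'
from h import *
print(read_state(), grip_point_offset if not callable(grip_point_offset) else grip_point_offset())
Z=dict(coil=12,stand=0,jig=0,spindle_tip=69,plate_face=105,coil_mid=34,spare_coil=0)
for n in ['scene','side']:
    p=shot(n);save(p,n+'0.png');print(n,p['T'][:3,3].round())
    for t in Z:
        for d in place_of(p,t)[:3]: print(t,d['conf'],np.round(d['at']),at_z(p,d['at'],Z[t]).round(1))
E
```

```text
{'clock': 0.0, 'joints': array([ 1.43156079e+00,  3.85539769e-01,  6.61212917e-03, -4.86988604e-04,
       -1.19399884e+00, -2.58627544e-01]), 'joint_vel': array([ 0.00187735,  0.00096572,  0.00114804, -0.0026509 , -0.00141581,
       -0.00026844]), 'joint_efforts': array([-3.19121891e-04, -3.92282224e+01,  1.88399774e+01,  4.18605387e+00,
       -4.64501500e-03, -7.35515499e-06]), 'position': array([242.02741929, 576.00497056, 403.62772979]), 'ee_rot': array([ 9.80259951e-01, -1.97709998e-01, -1.62370884e-04,  1.07668153e-03]), 'contact_force': array([-0.03332624, -0.83957651,  0.82211048]), 'wrist_torque': array([ 0.03977475, -0.00213909,  0.09068765]), 'grasp_force': 0.0, 'gripper_width': 85.52192084376777} 154.70000000000002
scene [1320.  135.  654.]
coil 0.8 [198. 229.] [ 492.9 -316.5   12. ]
coil 0.59 [244. 233.] [ 484.4 -195.9   12. ]
coil 0.59 [232. 276.] [ 644.6 -173.5   12. ]
stand 0.58 [244. 237.] [ 486.3 -196.4    0. ]
stand 0.26 [244. 234.] [ 474.5 -202.1    0. ]
jig 0.68 [428. 277.] [545.4 254.8   0. ]
spindle_tip 0.59 [244. 215.] [ 487.4 -191.8   69. ]
spindle_tip 0.55 [308. 291.] [716.7  14.2  69. ]
plate_face 0.97 [434. 240.] [549.3 250.7 105. ]
coil_mid 0.96 [243. 227.] [ 490.6 -196.3   34. ]
coil_mid 0.9 [226. 268.] [ 645.7 -184.    34. ]
coil_mid 0.83 [194. 224.] [ 499.9 -318.7   34. ]
spare_coil 0.7 [308. 292.] [ 6.479e+02 -6.000e-01  0.000e+00]
side [ 297. -829.  660.]
coil 0.84 [380. 326.] [ 636.  -202.7   12. ]
coil 0.76 [332. 398.] [ 475.8 -339.2   12. ]
coil 0.71 [314. 342.] [ 492.1 -198.9   12. ]
stand 0.94 [314. 346.] [ 492.  -195.6    0. ]
jig 0.69 [284. 236.] [551.1 240.8   0. ]
spindle_tip 0.7 [310. 320.] [ 485.7 -193.3   69. ]
plate_face 0.62 [282. 201.] [557.  255.6 105. ]
coil_mid 0.61 [314. 332.] [ 494.1 -191.9   34. ]
coil_mid 0.58 [379. 319.] [ 631.4 -204.4   34. ]
coil_mid 0.58 [333. 390.] [ 479.  -340.4   34. ]
spare_coil 0.47 [266. 206.] [545.1 442.1   0. ]
```

View pics/scene0.png

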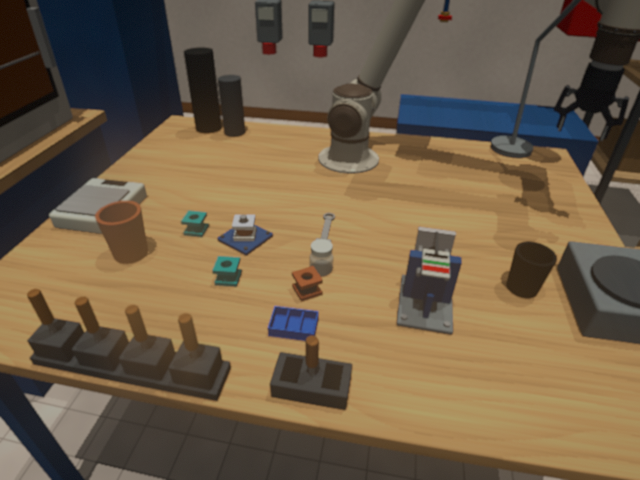

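View pics/side0.png

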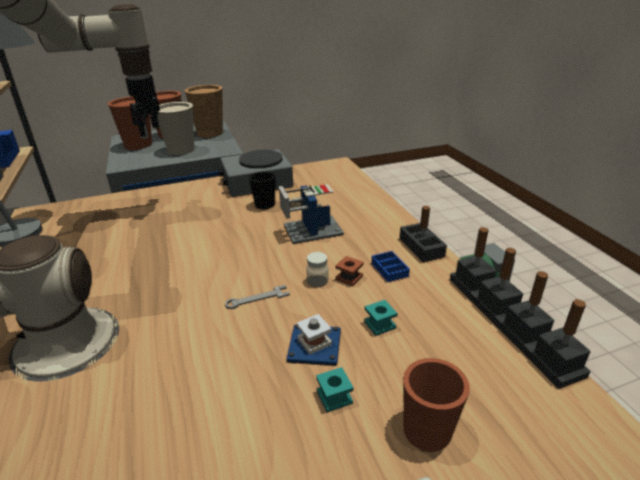

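The white-flanged coil on the blue stand at scene (244,228) / side (314,332) is the one I want. Possible mix-ups are turquoise at scene (194,222) and (227,268), and the brown spare at (308,282). The jig is at (430,275), with its plate facing the robot. I'll fly past the jig for a look on the way to the coil.

{"method": "carry_out", "body": {
  "slide": [
    [0.03, 0.025, 0],
    [0.07, 0.06, 0],
    [0.115, 0.1, 0],
    [0.165, 0.14, 0],
    [0.21, 0.18, 0],
    [0.255, 0.22, 0],
    [0.295, 0.25, 0],
    [0.319, 0.274, 0]
  ],
  "roll": [0, 0, 0, 0, 0, 0, 0, 0],
  "claw": [0.085, 0.085, 0.085, 0.085, 0.085, 0.085, 0.085, 0.085]
}}

```text
clock: 1.8
position: [430.7, 198.0, 405.0]
ee_rot: [0.98, -0.198, 0.0, -0.0]
contact_force: [0.6, 0.6, 0.2]
gripper_width: 85.0
grasp_force: 0.0
```

```bash
python3 - <<'E'
from h import *
p=shot('wrist');save(p,'w1.png');s=read_state();print(s['position'],s['ee_rot'],s['clock'])
print(p['T'].round(2))
for t,z in dict(plate_face=105,jig=0).items():
    for d in place_of(p,t)[:2]: print(t,d['conf'],np.round(d['at']),at_z(p,d['at'],z).round(1),depth_pt(p,d['at']).round(1))
np.savez('w1.npz',c=cloud(p),img=p['img'])
E
```

```text
[430.97879549 196.07513722 404.90655694] [ 9.79947005e-01 -1.99257640e-01 -2.92076315e-05  5.09782189e-04] 1.85
[[-3.9000e-01  8.9000e-01  2.5000e-01  4.9438e+02]
 [-9.2000e-01 -3.7000e-01 -1.1000e-01  1.6947e+02]
 [-0.0000e+00 -2.7000e-01  9.6000e-01  3.7382e+02]
 [ 0.0000e+00  0.0000e+00  0.0000e+00  1.0000e+00]]
plate_face 0.59 [164.  74.] [551.7 246.9 105. ] [551.  246.  108.2]
jig 0.98 [205.  83.] [554.2 250.1   0. ] [ 5.542e+02  2.501e+02 -1.000e-01]
```

View pics/w1.png

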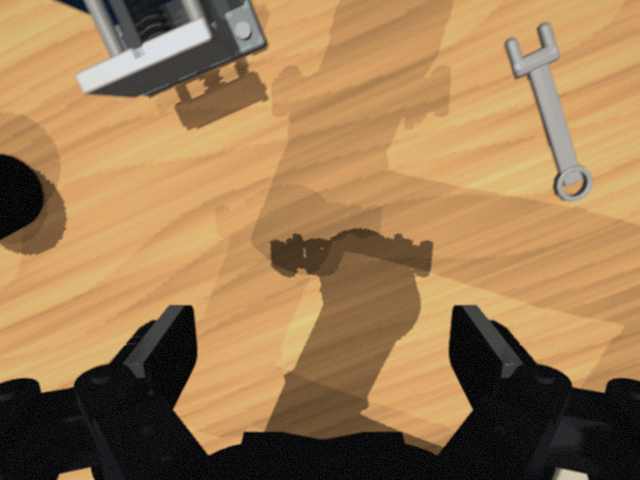

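The wrist view shows the aluminium plate's top strip, front edge from about (85,95) to (213,47). The wrench and table are clear. Next I move above the coil.

{"method": "carry_out", "body": {
  "slide": [
    [0.02, 0.03, 0],
    [0.045, 0.075, 0],
    [0.075, 0.125, 0],
    [0.105, 0.175, 0],
    [0.137, 0.225, 0],
    [0.168, 0.275, 0],
    [0.192, 0.315, 0],
    [0.206, 0.3375, 0]
  ],
  "roll": [0, 0, 0, 0, 0, 0, 0, 0],
  "claw": [0.085, 0.085, 0.085, 0.085, 0.085, 0.085, 0.085, 0.085]
}}

```text
clock: 2.95
position: [489.8, -192.1, 404.6]
ee_rot: [0.98, -0.198, 0.0, 0.0]
contact_force: [0.4, -0.7, -0.4]
gripper_width: 85.2
grasp_force: 0.0
```

```bash
python3 - <<'E'
from h import *
d=np.load('w1.npz');c=d['c'].reshape(-1,3)
# top strip of the plate
m=(abs(c[:,2]-137)<2.5)&(c[:,0]<575)&(c[:,0]>510)&(c[:,1]>190)&(c[:,1]<310)
q=c[m];print(len(q));r=cv2.minAreaRect(q[:,:2].astype(np.float32));print('plate top',r,cv2.boxPoints(r).round(1).tolist(),np.median(q[:,2]))
p=shot('wrist');save(p,'w2.png');s=read_state();print(s['position'],s['ee_rot'],s['clock'])
c=cloud(p);im=p['img'].astype(int)
m=(abs(c[...,2]-56)<4)&(np.hypot(c[...,0]-490,c[...,1]+195)<50)
q=c[m];r=cv2.minAreaRect(q[:,:2].astype(np.float32));print('flange',len(q),r,np.median(q[:,2]))
for t,z in dict(coil_mid=34,coil=12,spindle_tip=69).items():
    for k in place_of(p,t)[:2]: print(t,k['conf'],np.round(k['at']),at_z(p,k['at'],z).round(1))
E
```

```text
3755
plate top ((562.827880859375, 245.48495483398438), (75.66087341308594, 24.497447967529297), 88.40618133544922) [[549.5, 208.0], [574.0, 207.3000030517578], [576.0999755859375, 283.0], [551.5999755859375, 283.6000061035156]] 136.47128426123848
[ 490.311312   -193.50282968  404.42673664] [ 9.80112427e-01 -1.98442297e-01  1.32890727e-04  5.17823510e-04] 3.0
flange 3619 ((490.7748107910156, -196.96385192871094), (50.43351745605469, 50.17634582519531), 10.88346004486084) 55.49246538026807
coil_mid 0.9 [240.  19.] [ 636.8 -190.8   34. ]
coil_mid 0.83 [329. 199.] [ 490.4 -199.4   34. ]
coil 0.78 [246.  23.] [ 638. -192.   12.]
coil 0.64 [325. 198.] [ 488.2 -195.4   12. ]
spindle_tip 0.69 [326. 196.] [ 499.6 -200.2   69. ]
spindle_tip 0.66 [326. 209.] [ 490.7 -196.3   69. ]
```

View pics/w2.png

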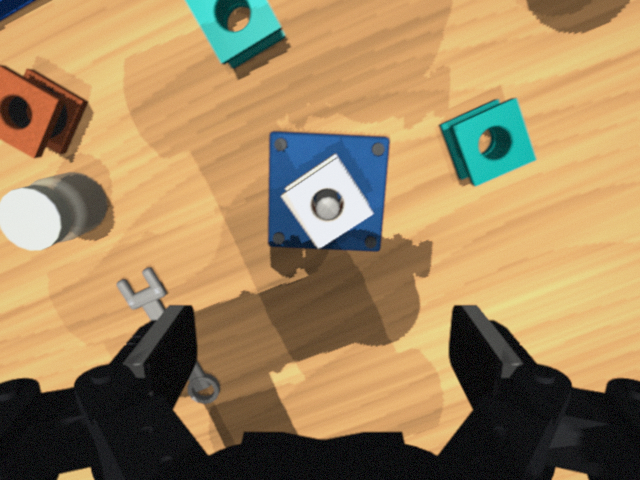

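The white coil on the blue stand is confirmed at pixel (327,205), with turquoise look-alikes at (238,25) and (490,140) and the brown spare at (20,110). The flange centre is at (490.8, -197) and its sides are at 10.9°; the plate face centre is at (550.5, 246) with a yaw of -1.6°. I'll align and go halfway down, then check.

{"method": "carry_out", "body": {
  "slide": [
    [0.0005, 0.001, 0.01],
    [0.001, 0.002, 0.035],
    [0.0018, 0.003, 0.065],
    [0.0018, 0.003, 0.09],
    [0.0018, 0.003, 0.1],
    [0.0018, 0.003, 0.1]
  ],
  "roll": [-6, -15, -24, -31, -33.8, -33.8],
  "claw": [0.085, 0.085, 0.085, 0.085, 0.085, 0.085]
}}

```text
clock: 3.9
position: [489.7, -192.9, 304.2]
ee_rot: [0.995, 0.097, -0.001, -0.0]
contact_force: [0.1, -0.9, 0.7]
gripper_width: 84.9
grasp_force: 0.0
```

```bash
python3 - <<'E'
from h import *
s=read_state();p=shot('wrist');save(p,'w3.png');print(s['position'],R.from_quat(s['ee_rot']).as_matrix().round(3).tolist(),s['joints'].round(2),s['clock'])
c=cloud(p)
m=(abs(c[...,2]-56)<4)&(np.hypot(c[...,0]-490,c[...,1]+195)<50)
q=c[m];r=cv2.minAreaRect(q[:,:2].astype(np.float32));print('flange',len(q),r,np.median(q[:,2]))
E
```

```text
[ 489.7435293  -192.9271944   304.18354582] [[0.981, 0.193, -0.002], [0.193, -0.981, 0.0], [-0.002, -0.001, -1.0]] [-0.07  0.32 -0.37 -0.   -0.88  1.83] 3.9
flange 7159 ((490.76568603515625, -196.97494506835938), (50.406089782714844, 50.258277893066406), 11.099340438842773) 55.46178834328086
```

View pics/w3.png

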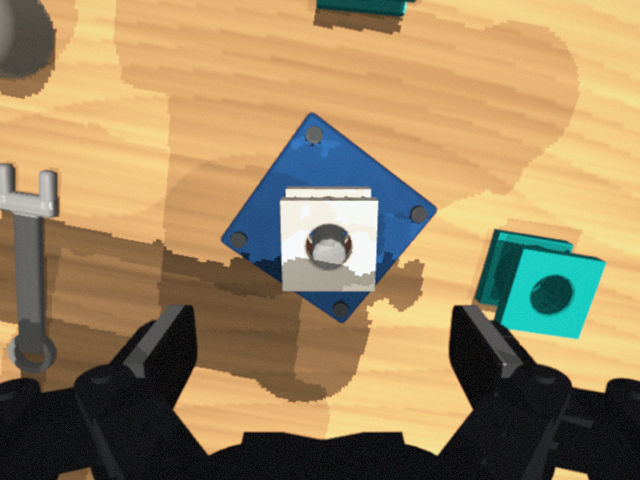

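The coil is square to the fingers and sits 3.5 mm to the right of centre (329 against 322). I'll correct, descend and close.

{"method": "carry_out", "body": {
  "slide": [
    [0.0005, 0.0035, 0.015],
    [0.0005, 0.0035, 0.045],
    [0.0005, 0.0035, 0.075],
    [0.0005, 0.0035, 0.095],
    [0.0005, 0.0035, 0.099],
    [0.0005, 0.0035, 0.099],
    [0.0005, 0.0035, 0.099],
    [0.0005, 0.0035, 0.099]
  ],
  "roll": [0, 0, 0, 0, 0, 0, 0, 0],
  "claw": [0.085, 0.085, 0.085, 0.085, 0.085, 0.07, 0.06, 0.055]
}}

```text
clock: 4.95
position: [491.1, -197.8, 206.6]
ee_rot: [0.995, 0.096, 0.001, 0.0]
contact_force: [-0.1, -0.3, 0.5]
gripper_width: 55.3
grasp_force: 0.0
```

{"method": "carry_out", "body": {
  "slide": [
    [0, 0, 0],
    [0, 0, 0],
    [0, 0, 0],
    [0, 0, 0],
    [0, 0, 0],
    [0, 0, 0]
  ],
  "roll": [0, 0, 0, 0, 0, 0],
  "claw": [0.05, 0.045, 0.04, 0.04, 0.04, 0.04]
}}

```text
clock: 5.7
position: [491.0, -197.6, 206.7]
ee_rot: [0.995, 0.096, 0.001, 0.0]
contact_force: [-0.7, 2.0, 6.2]
gripper_width: 48.2
grasp_force: 62.1
```

```bash
python3 - <<'E'
from h import *
s=read_state();print({k:np.round(v,3) for k,v in s.items()})
a=shot('side');b=shot('wrist')
cv2.imwrite('pics/g1.png',np.hstack([cv2.resize(a['img'][280:390,240:390,::-1],(400,293)),cv2.resize(b['img'][:,:,::-1],(391,293))]))
E
```

```text
{'clock': np.float64(5.7), 'joints': array([-0.076,  0.458, -0.465, -0.   , -0.647,  1.839]), 'joint_vel': array([ 0.   ,  0.   ,  0.   ,  0.002, -0.002, -0.002]), 'joint_efforts': array([-9.2800e-01, -3.3651e+01,  1.1724e+01,  2.8330e+00,  4.1100e-01,
        8.0000e-03]), 'position': array([ 491.034, -197.565,  206.702]), 'ee_rot': array([0.995, 0.096, 0.001, 0.   ]), 'contact_force': array([-0.65 ,  2.003,  6.218]), 'wrist_torque': array([ 0.805,  0.412, -0.081]), 'grasp_force': np.float64(62.146), 'gripper_width': np.float64(48.243)}
```

View pics/g1.png

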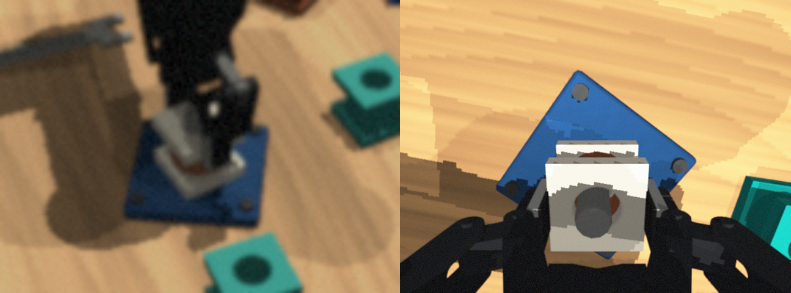

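The white flange is gripped squarely: opening 48.2 mm, 62 N. I'll lift straight up.

{"method": "carry_out", "body": {
  "slide": [
    [0, 0, -0.005],
    [0, 0, -0.018],
    [0, 0, -0.034],
    [0, 0, -0.05],
    [0, 0, -0.066],
    [0, 0, -0.08],
    [0, 0, -0.088],
    [0, 0, -0.09]
  ],
  "roll": [0, 0, 0, 0, 0, 0, 0, 0],
  "claw": [0.04, 0.04, 0.04, 0.04, 0.04, 0.04, 0.04, 0.04]
}}

```text
clock: 6.8
position: [490.8, -197.8, 296.2]
ee_rot: [0.995, 0.096, 0.0, 0.0]
contact_force: [0.8, -0.3, -2.3]
gripper_width: 48.7
grasp_force: 62.4
```

```bash
python3 - <<'E'
from h import *
s=read_state();print({k:np.round(v,3) for k,v in s.items()});T=T_tool(s)
p=shot('wrist');c=cloud(p)
t=(c-T[:3,3])@T[:3,:3]   # tool coords
w=p['img'].min(-1)>120
m=w&(t[...,2]>140)&(t[...,2]<160)&(abs(t[...,1])<27)&(abs(t[...,0])<45)
q=t[m];r=cv2.minAreaRect(q[:,:2].astype(np.float32));print(len(q),r)
A=np.c_[q[:,:2],np.ones(len(q))];k=np.linalg.lstsq(A,q[:,2],rcond=None)[0];print('plane z=',k.round(3), np.median(q[:,2]))
print(np.percentile(q[:,0],[1,50,99]),np.percentile(q[:,1],[1,50,99]))
a=shot('side')
for n in('coil','coil_mid'):
  for d in place_of(a,n)[:2]:print(n,d)
cv2.imwrite('pics/g2.png',np.hstack([cv2.resize(a['img'][240:390,240:390,::-1],(390,390)),cv2.resize(p['img'][:,:,::-1],(400,390))]))
E
```

```text
{'clock': np.float64(6.8), 'joints': array([-0.076,  0.332, -0.376, -0.   , -0.862,  1.839]), 'joint_vel': array([ 0.001, -0.006,  0.006, -0.005, -0.033,  0.   ]), 'joint_efforts': array([-1.2000e-02, -3.4337e+01,  1.6158e+01,  3.6950e+00,  5.0000e-03,
        0.0000e+00]), 'position': array([ 490.814, -197.762,  296.202]), 'ee_rot': array([0.995, 0.096, 0.   , 0.   ]), 'contact_force': array([ 0.826, -0.327, -2.304]), 'wrist_torque': array([-0.039, -0.028, -0.019]), 'grasp_force': np.float64(62.363), 'gripper_width': np.float64(48.67)}
12462 ((-0.6840343475341797, 0.2944965362548828), (51.557716369628906, 52.18817901611328), 0.014370809309184551)
plane z= [ 1.50000e-02 -1.00000e-03  1.51473e+02] 151.29856139591536
[-25.43602575  13.87260324  24.68885823] [-23.40901026  -0.43848358  25.67503135]
coil {'at': [311.4, 308.7], 'conf': 0.85}
coil {'at': [380.3, 325.7], 'conf': 0.74}
coil_mid {'at': [309.7, 296.3], 'conf': 0.97}
coil_mid {'at': [331.6, 387.2], 'conf': 0.91}
```

View pics/g2.png

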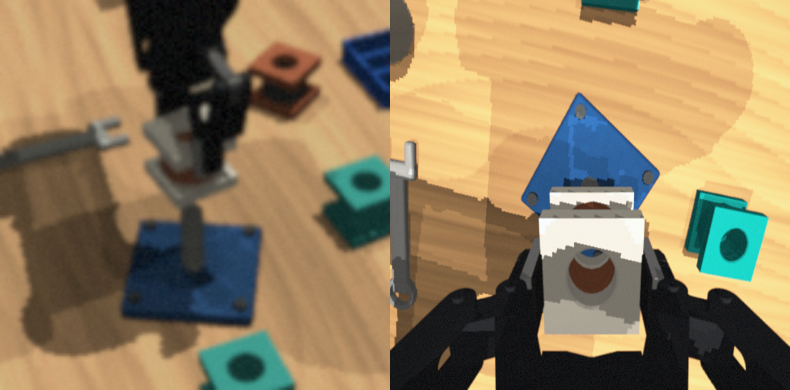

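The coil is off the spindle, upright and centred in the fingers; its front face is 24.5 mm ahead of the tool axis and its top is at tool z 151. I'll carry it to in front of the plate.

{"method": "carry_out", "body": {
  "slide": [
    [0.003, -0.028, 0],
    [0.009, -0.08, 0],
    [0.017, -0.14, 0],
    [0.025, -0.2, 0],
    [0.033, -0.26, 0],
    [0.041, -0.32, 0],
    [0.048, -0.38, 0],
    [0.053, -0.425, 0]
  ],
  "roll": [0, 2, 4, 6, 8, 10, 12, 12.7],
  "claw": [0.04, 0.04, 0.04, 0.04, 0.04, 0.04, 0.04, 0.04]
}}

```text
clock: 8.0
position: [461.2, 232.0, 295.3]
ee_rot: [1.0, -0.014, -0.0, 0.0]
contact_force: [0.9, -0.4, -2.2]
gripper_width: 48.8
grasp_force: 62.5
```

{"method": "carry_out", "body": {
  "slide": [
    [-0.001, -0.011, 0],
    [-0.002, -0.0165, 0],
    [-0.002, -0.0165, 0]
  ],
  "roll": [0, 0, 0],
  "claw": [0.04, 0.04, 0.04]
}}

```text
clock: 8.38
position: [460.2, 245.4, 295.4]
ee_rot: [1.0, -0.015, -0.0, 0.0]
contact_force: [-0.4, 0.3, -1.0]
gripper_width: 48.8
grasp_force: 62.6
```

```bash
cat > look.py <<'E'
from h import *
import sys
s=read_state();print(s['clock'],s['position'].round(1),s['contact_force'].round(2),s['gripper_width'].round(1),s['grasp_force'].round(1));T=T_tool(s);print('yaw',np.degrees(np.arctan2(T[1,0],T[0,0])).round(2))
p=shot('wrist');c=cloud(p);t=(c-T[:3,3])@T[:3,:3]
m=(abs(c[...,2]-136.5)<3)&(t[...,0]>35)&(abs(t[...,1])<50)
q=c[m];print('plate n',len(q))
if len(q)>100:
    r=cv2.minAreaRect(q[:,:2].astype(np.float32));print(r,cv2.boxPoints(r).round(1).tolist());u=t[m]
    E=[(y,np.percentile(u[abs(u[:,1]-y)<2,0],3)) for y in range(-30,31,10) if (abs(u[:,1]-y)<2).sum()>20]
    print('front edge in tool',np.round(E,1).tolist(),'y range',u[:,1].min().round(1),u[:,1].max().round(1))
w=p['img'].min(-1)>120
m=w&(t[...,2]>140)&(t[...,2]<160)&(abs(t[...,1])<27)&(t[...,0]<30)&(t[...,0]>-40)
q=t[m];print('coil',cv2.minAreaRect(q[:,:2].astype(np.float32)),np.percentile(q[:,0],[1,99]),np.median(q[:,2]))
save(p,sys.argv[1])
for d in place_of(p,'plate_face')[:2]:print(d,at_z(p,d['at'],105).round(1))
E
python3 look.py w4.png
```

```text
Traceback (most recent call last):
  File "look.py", line 3, in <module>
    s=read_state();print(s['clock'],s['position'].round(1),s['contact_force'].round(2),s['gripper_width'].round(1),s['grasp_force'].round(1));T=T_tool(s);print('yaw',np.degrees(np.arctan2(T[1,0],T[0,0])).round(2))
                                                                                       ^^^^^^^^^^^^^^^^^^^^^^^^
AttributeError: 'float' object has no attribute 'round'
```

```bash
sed -i "s/s\['gripper_width'\].round(1),s\['grasp_force'\].round(1)/s['gripper_width'],s['grasp_force']/" look.py; python3 look.py w4.png
```

```text
8.375 [460.2 245.4 295.4] [-0.38  0.3  -1.04] 48.80554464050786 62.62723445892334
yaw -1.73
plate n 8952
((554.8357543945312, 246.06324768066406), (76.30084228515625, 8.402748107910156), 88.23882293701172) [[549.5, 208.10000610351562], [557.9000244140625, 207.8000030517578], [560.2000122070312, 284.1000061035156], [551.7999877929688, 284.29998779296875]]
front edge in tool [[-30.0, 91.2], [-20.0, 91.1], [-10.0, 91.0], [0.0, 91.0], [10.0, 90.9], [20.0, 90.9], [30.0, 90.9]] y range -41.8 34.5
coil ((-0.0045299530029296875, 0.9726428985595703), (50.63336944580078, 51.338497161865234), 0.10728241503238678) [ 7.70814443 24.86843462] 151.27948215321373
{'at': [308.5, 46.1], 'conf': 0.92} [551.3 245.9 105. ]
```

View pics/w4.png

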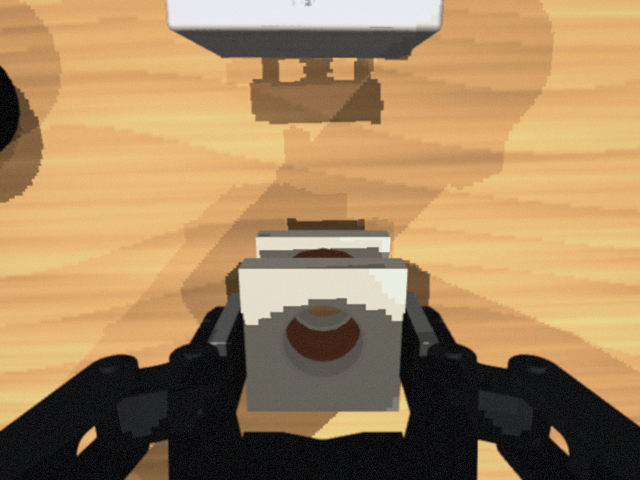

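The plate's front edge (row ~30, columns 168–443) lies parallel to the coil, 66 mm ahead and 4 mm to the left. I'll shift, lower and approach.

{"method": "carry_out", "body": {
  "slide": [
    [0.002, -0.001, 0.003],
    [0.01, -0.0025, 0.009],
    [0.023, -0.0042, 0.014],
    [0.037, -0.0042, 0.017],
    [0.047, -0.0042, 0.017],
    [0.054, -0.0042, 0.017],
    [0.057, -0.0042, 0.017],
    [0.057, -0.0042, 0.017]
  ],
  "roll": [0, 0, 0, 0, 0, 0, 0, 0],
  "claw": [0.04, 0.04, 0.04, 0.04, 0.04, 0.04, 0.04, 0.04]
}}

```text
clock: 9.48
position: [517.4, 248.6, 278.8]
ee_rot: [1.0, -0.015, 0.0, -0.0]
contact_force: [-0.2, 0.4, -2.5]
gripper_width: 48.9
grasp_force: 62.6
```

{"method": "carry_out", "body": {
  "slide": [
    [0.002, 0, 0],
    [0.005, 0, 0],
    [0.0075, 0, 0],
    [0.01, 0, 0],
    [0.0125, 0, 0],
    [0.015, 0, 0],
    [0.017, 0, 0],
    [0.017, 0, 0]
  ],
  "roll": [0, 0, 0, 0, 0, 0, 0, 0],
  "claw": [0.04, 0.04, 0.04, 0.04, 0.04, 0.04, 0.04, 0.04]
}}

```text
clock: 10.48
position: [534.1, 248.1, 278.6]
ee_rot: [1.0, -0.015, -0.0, 0.0]
contact_force: [-5.1, 1.5, 0.7]
gripper_width: 48.7
grasp_force: 62.9
```

```bash
python3 look.py w5.png
```

```text
10.475 [534.1 248.1 278.6] [-5.14  1.51  0.71] 48.65826477245239 62.85311937332153
yaw -1.7
plate n 8160
((598.848388671875, 244.55087280273438), (75.07733917236328, 59.937808990478516), 88.28691864013672) [[567.7999877929688, 207.89999389648438], [627.7000122070312, 206.10000610351562], [629.9000244140625, 281.20001220703125], [570.0, 283.0]]
front edge in tool [[-30.0, 35.0], [-20.0, 35.1], [-10.0, 35.1], [0.0, 36.9], [10.0, 35.1], [20.0, 35.1], [30.0, 35.0]] y range -36.0 39.1
coil ((2.096628189086914, -0.2161865234375), (56.281864166259766, 53.92955017089844), 0.519646167755127) [-21.96681401  29.87139238] 150.82742995330585
{'at': [323.3, 243.4], 'conf': 0.81} [559.6 245.6 105. ]
```

Contact is at 5.1 N, which is 7.8 mm as predicted. I'll press 9 mm more and hold.

{"method": "carry_out", "body": {
  "slide": [
    [0.0015, 0, 0],
    [0.003, 0, 0],
    [0.0045, 0, 0],
    [0.006, 0, 0],
    [0.0075, 0, 0],
    [0.0085, 0, 0],
    [0.009, 0, 0],
    [0.009, 0, 0]
  ],
  "roll": [0, 0, 0, 0, 0, 0, 0, 0],
  "claw": [0.04, 0.04, 0.04, 0.04, 0.04, 0.04, 0.04, 0.04]
}}

```text
clock: 11.58
position: [542.3, 247.8, 278.5]
ee_rot: [1.0, -0.015, -0.001, 0.0]
contact_force: [-8.4, 2.4, 1.4]
gripper_width: 48.9
grasp_force: 63.0
```

{"method": "carry_out", "body": {
  "slide": [
    [0, 0, 0],
    [0, 0, 0],
    [0, 0, 0],
    [0, 0, 0],
    [0, 0, 0],
    [0, 0, 0],
    [0, 0, 0],
    [0, 0, 0]
  ],
  "roll": [0, 0, 0, 0, 0, 0, 0, 0],
  "claw": [0.04, 0.04, 0.04, 0.04, 0.04, 0.04, 0.04, 0.04]
}}

```text
clock: 12.58
position: [542.3, 247.8, 278.6]
ee_rot: [1.0, -0.015, -0.001, 0.0]
contact_force: [-7.3, 2.3, 2.9]
gripper_width: 48.8
grasp_force: 63.0
```

```bash
python3 look.py w6.png; python3 - <<'E'
from h import *
a=shot('scene');b=shot('side');w=cv2.imread('pics/w6.png')
cv2.imwrite('pics/f.png',np.hstack([cv2.resize(a['img'][200:340,380:490,::-1],(275,350)),cv2.resize(b['img'][160:250,240:350,::-1],(300,350)),cv2.resize(w,(225,350))]))
E
```

```text
12.575 [542.3 247.8 278.6] [-7.3   2.27  2.93] 48.80132991815817 63.030513525009155
yaw -1.71
plate n 8140
((606.7296752929688, 244.31527709960938), (75.05746459960938, 59.883358001708984), 88.29119873046875) [[575.7000122070312, 207.6999969482422], [635.5, 205.89999389648438], [637.7999877929688, 280.8999938964844], [577.9000244140625, 282.70001220703125]]
front edge in tool [[-30.0, 35.1], [-20.0, 35.1], [-10.0, 35.1], [0.0, 37.0], [10.0, 35.1], [20.0, 35.1], [30.0, 35.1]] y range -36.0 39.0
coil ((2.1356124877929688, -0.11597824096679688), (55.93808364868164, 53.98642349243164), 0.26485076546669006) [-23.32236612  29.87242038] 150.7720174764043
{'at': [321.0, 243.7], 'conf': 0.64} [567.4 246.1 105. ]
```

View pics/f.png

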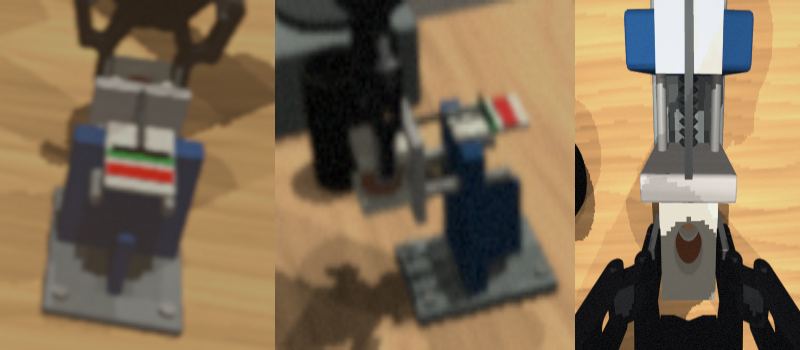

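The coil is flush and centred on the plate, and the needle tip has just entered the green. Plate travel comes out at 13–16 mm, so I'll add 1.5 mm to reach mid-band and hold.

{"method": "carry_out", "body": {
  "slide": [
    [0.0005, 0, 0],
    [0.001, 0, 0],
    [0.0015, 0, 0],
    [0.0015, 0, 0],
    [0.0015, 0, 0],
    [0.0015, 0, 0],
    [0.0015, 0, 0],
    [0.0015, 0, 0]
  ],
  "roll": [0, 0, 0, 0, 0, 0, 0, 0],
  "claw": [0.04, 0.04, 0.04, 0.04, 0.04, 0.04, 0.04, 0.04]
}}

```text
clock: 13.78
position: [543.6, 247.8, 278.5]
ee_rot: [1.0, -0.015, -0.002, 0.0]
contact_force: [-8.0, 2.7, 2.7]
gripper_width: 48.8
grasp_force: 63.1
```

{"method": "carry_out", "body": {
  "slide": [
    [0, 0, 0],
    [0, 0, 0],
    [0, 0, 0],
    [0, 0, 0],
    [0, 0, 0],
    [0, 0, 0],
    [0, 0, 0],
    [0, 0, 0]
  ],
  "roll": [0, 0, 0, 0, 0, 0, 0, 0],
  "claw": [0.04, 0.04, 0.04, 0.04, 0.04, 0.04, 0.04, 0.04]
}}

```text
clock: 14.78
position: [543.7, 247.8, 278.5]
ee_rot: [1.0, -0.015, -0.002, 0.0]
contact_force: [-8.6, 2.6, 3.0]
gripper_width: 48.6
grasp_force: 63.1
```

```bash
python3 look.py w7.png; python3 -c "
from h import *
a=shot('scene');c=cloud(a)
for d in place_of(a,'plate_face')[:1]:print(d,at_z(a,d['at'],105))
print(job_done())"
```

```text
14.775 [543.7 247.8 278.5] [-8.59  2.64  3.02] 48.62421737094253 63.05488586425781
yaw -1.71
plate n 8125
((608.1001586914062, 244.34176635742188), (75.00406646728516, 59.97801208496094), 88.28843688964844) [[577.0, 207.8000030517578], [637.0, 206.0], [639.2000122070312, 280.8999938964844], [579.2000122070312, 282.70001220703125]]
front edge in tool [[-30.0, 35.1], [-20.0, 35.1], [-10.0, 35.1], [0.0, 36.9], [10.0, 35.1], [20.0, 35.1], [30.0, 35.1]] y range -36.1 38.9
coil ((2.1001968383789062, -0.06504058837890625), (55.89081573486328, 53.950477600097656), 0.18275578320026398) [-23.62861278  29.88121367] 150.79474823192578
{'at': [321.4, 244.0], 'conf': 0.65} [568.6 245.9 105. ]
{'at': [433.0, 241.8], 'conf': 0.65} [555.6316085  247.66594424 105.        ]
the job is handed in; nothing more can be done
None
```

I handed the job in with the coil gripped in the air and pressed against the plate, square to it (about 0.2°) and centred to within about 2 mm. The press was about 8.6 N, with plate travel estimated at 17 mm (green band is 12–22 mm); the hand-in call returned no verdict.

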